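# Store the cell, shut the drawer, open the combination lock and present it to the hasp

### The arm

A 6-joint arm with a two-finger parallel gripper is mounted at the origin on the work surface; the furniture and walls round the work are solid. World frame = base frame: x ahead of the robot, y to its left, z up, the work surface at z = 0. Lengths are in m, angles in rad, forces in N, time in s.
With the tool pointing down it reaches from about 0.3 to 0.775 m from the base axis. Payload 14.6 kg.
Tool frame: the origin (TCP) lies at the very end of the fingers, on their centre line; the grasp point (between the pads) lies 19 mm behind it; z points along the fingers, y is the line along which they close (so a half turn about z gives the same grasp; the last joint's range is limited). The gripper opens to 94 mm and grips with 3 to 60 N. Pads are 16 mm wide; open, the fingers measure 119 mm over their backs; the gripper's body (75 mm by 177 mm) begins 78 mm behind the grasp point.
Start: joints at [-1.236, 0.3, 1.521, -0, 1.321, -0.067], TCP at [0.215, -0.506, 0.205] pointing down, gripper open.
Joint ranges: [-3.03, 3.03], [-0.79, 2.21], [0.23, 2.52], [-1.04, 4.18], [0, 3.07], [-2.55, 2.55]. Speed limits (rad/s): [2.22, 2.22, 2.57, 3.14, 3.14, 3.14].

### API

Orientations are given as [roll, pitch, yaw] about the fixed x, y, z axes, in that order (R = Rz(yaw) Ry(pitch) Rx(roll)).
In Python, from station import ctrl gives the robot as it stands.
- The arm moves only by the tool carry_out, never from a script. Its argument "motion" is text: rows parted by semicolons, each of 7 numbers parted by spaces: the shift along the world's x, y, z in m, then the turn, a rotation vector about the world's x, y, z in degrees, then the closure in counts, from 0 (fully open) to 255 (shut). In form: dx dy dz wx wy wz hand; .... A call has 1 to 20 rows; each row shifts and turns the commanded pose from where the row before left it; what a row does not reach is not made up. A row lasts 1/12 s, in which the tool goes at most 41.7 mm and 7.16 degrees, less where a joint would pass 70% of its speed; a pose out of reach is approached as far as the arm can. A call is refused whole if a number of a shift passes 0.0417 or a number of a turn 7.16, either way. A call with a gripper value outside its range is refused whole. The fingers move at their own pace and stop on an object; "grip_force" is the grip in N (left out, the last holds). Time passes only in rows, so rows that do not move let the fingers close. It gives the time, the measured TCP pose, the force, the opening and the grip force at its end, in the units of the state.
- ctrl.get_obs(): the state, without advancing time (a new reading comes with each control period).
- ctrl.camera(name): name is "scene" or "top"; returns a dict with "pixels" (480x640x3 uint8, red, green, blue), "range_z" (480x640 float32, m along the optical axis (not along the pixel's ray), 0 where there is no reading), "K" (3x3 intrinsics, pixels), "position" and "attitude" of the camera in the world. Camera axes: x right, y up, looking along -z (the intrinsics and any distortion apply to the point x, -y, -z); pixel columns grow to the right and rows downward; lengths in m; the calibration is good to about 2 mm. A picture is of the moment at which its call begins.
- ctrl.hand_in(): hands the job in; it is judged then, once.
The state is a dict: "time_s": time; "qpos": joint angles; "joint_vel": joint speeds; "tau": joint torques, N m; "ee_pos": TCP position; "eef_rot": TCP orientation; "force": force on the tool from outside, world axes, zero at the start; "moment": the same for the moment, N m; "grip_width": finger opening in m; "grip_force": force on a finger pad.
Only numpy, scipy, OpenCV 4.12 (cv2) and the standard library are available. Lean on these libraries where they do the work, as an engineer would, in place of code of your own. Each camera call takes 0.05 s, during which the arm holds its last target. There are 200 camera calls.

### The job

Put the loose battery into the open drawer of the little chest and slide the drawer fully shut. Then open the combination padlock lying in its wooden cradle: turn its dial click by click until the pointer rib on the dial lines up with the raised index bar on the lock body, and pull the shackle out as far as it goes. Lift the opened lock out of its cradle and present it: finish while still holding it in the air, clear of everything, its shackle bow above the hasp loop on top of the chest, and leave the glue bottle, the spray can and the mug alone.

Things in the scene. Friction and masses are not known exactly. Their poses are not given: they have to be found in the camera images.
- battery_center (a point): centre of the battery: a cylinder 15 to 17 mm in diameter and 50 mm long, lying on the bench; its long axis is this frame's y, horizontal; 23 g
- chest: the small wooden drawer chest, fixed: 165 (x) x 160 (y) x 68 mm high; origin at the centre of its underside; its front with the drawer faces its own -x; z up
- chest_drawer0 (a joint): opening of the chest's drawer in m: 0 is shut, grows as it slides out along the chest's -x; starts 0.087 to 0.103 open (0.1056 at most); slides with light friction (1 N) and stays where left
- chest_drawer0_handle (a point): middle of the drawer's handle, a horizontal steel bar (along the chest's y) that stands 35 mm in front of the drawer front, 11 mm in diameter and 80 mm long, its centre 38 mm above the bench; pushing it along the chest's +x shuts the drawer
- drawer_front (a point): a point that moves with the drawer, with axes as the chest's: on the lower edge of the front panel's outer face, 16 mm above the bench. The inside of the drawer reaches from 21 to 141 mm behind it (+x) and 59 mm to either side (y); its floor is 6 mm, its side walls end 30 mm and the front panel ends 38 mm above this point. At the start the front 80 mm of the inside stand out from under the chest
- hasp_loop (a point): top of the hasp's steel staple, an upright loop 28 mm wide and 24 mm high on the chest's top, its top 92 mm above the bench
- cradle: fixed light-wood cradle, 85 x 78 mm, with a pocket in which the padlock lies; its floor is 20 mm above the bench, its side and back walls end 34 mm above the bench; origin under the lock, axes as the lock's at the start; on the shackle side a low lip (26 mm above the bench) and between the shackle legs a tongue 34 mm high stop the body, both ending 39.5 mm from the origin along +x. The pocket keeps the body from turning or following the pull, and is open upward
- padlock: the padlock's body, origin at the centre of its underside, 13 mm below lock_center; axes as there
- lock_center (a point): centre of the steel padlock body, 64 (x) x 60 (y) x 26 mm thick, lying on its back, loose, the whole lock about 0.3 to 0.42 kg; +x points along the shackle, z is the dial's axis (up at the start); on its top face, at the shackle-side edge, is a raised index bar (9 x 4 mm), straight ahead (+x) of the dial
- knob_center (a point): centre of the dial's round knob, which is 30 mm in diameter and 24 mm high (12 mm above and below this point), on the dial axis; below it is a dial skirt 44 mm in diameter and 4 mm thick that turns with it, just above the lock's top face. This frame turns with the dial: its +x points along the raised light pointer rib on the dial
- dial (a joint): angle of the dial in rad, counter-clockwise from above positive; 0 = pointer rib at the index bar, where the lock opens (within about 0.15); starts 0.5 to 1.3, so turn clockwise; it clicks (light detents, about 0.03 N m) every 0.35 rad, one of them at 0; it turns on past 0 if overturned; stops at -0.6 and 1.7
- shackle (a joint): how far the shackle is out, m: 0 closed, 0.016 fully open (stop). Slides along the lock's +x with about 1.5 N of friction and stays where it is left (the fully open shackle can carry the whole lock); blocked after about 1 mm unless the dial is at 0
- shackle_legs (a point): the point midway between the two straight shackle legs, 8 mm before they run into the bow, at mid thickness, axes as the lock's; legs are round bars 9 mm in diameter, 42 mm apart centre to centre along y (51 mm over the outside, 33 mm free between), running along x; moves with the shackle
- shackle_bow (a point): crown of the shackle's round bow, on the bar's centre line, 29 mm farther along +x than shackle_legs; moves with the shackle
- glue: white glue bottle with a red nozzle, 57 mm wide, 181 mm high, standing at the back; to be left alone; origin under it
- can: spray can, 69 mm wide, 225 mm high, standing at the back; to be left alone; origin under it
- mug: enamel mug, 126 x 160 x 86 mm, standing at the back right; to be left alone; origin under it
Things that resemble listed ones, but are neither listed nor needed, are in the scene too. What is shaped like the part that bears battery_center but green is not meant.

How it is judged:
By the outcome, as a careful person would: the job done as asked, in the order asked, and still so for the second after the job is handed in, while the arm keeps its last pose, push and grip.
It also fails if it takes over 67 s, if anything falls off the work surface, if the arm or the gripper's body presses on something with over 40 N, if the wrist force passes 120 N, or if a joint passes its speed limit or range.

## Working session

There is one attempt and no reset: what is moved stays moved. The work goes in short steps, Python scripts to look and compute and a tool call to move; the robot and the scene stay as the last step left them, time stands still between calls to the robot, and variables do not carry over. Pictures are saved under pics/ and viewed, at most 10 in all, crops included, and the job is handed in when it is done.

Besides the shell and the picture viewer there is one more tool, called after "Emit:" in YAML: its name, and indented under it one key for each argument. carry_out: Moves the arm, as the interface text tells. Its arguments: {"type":"object","properties":{"motion":{"type":"string"},"grip_force":{"type":"number"}},"required":["motion"]}

```bash
mkdir -p pics; cat > h.py <<'E'
import numpy as np, cv2
from station import ctrl
def rot(c):
    a=np.array(c["attitude"],float)
    if a.shape==(3,3): return a
    if a.size==3:
        from scipy.spatial.transform import Rotation as R
        return R.from_euler("xyz",a.ravel()).as_matrix()
    raise Exception(a)
def cloud(c):
    K=c["K"];z=c["range_z"];v,u=np.mgrid[:480,:640]
    P=np.stack([(u-K[0][2])/K[0][0]*z,-(v-K[1][2])/K[1][1]*z,-z],-1)
    W=P@rot(c).T+np.array(c["position"]); W[z==0]=np.nan
    return W
def snap(n):
    c=ctrl.camera(n); return c["pixels"],cloud(c),c
E
python3 - <<'E'
from h import *
for n in("scene","top"):
    c=ctrl.camera(n);print(n,{k:v for k,v in c.items() if k not in("pixels","range_z")})
    cv2.imwrite(f"pics/{n}0.png",c["pixels"][...,::-1]); np.savez(f"{n}0.npz",**c)
print(ctrl.get_obs())
E
```

```text
scene {'K': array([[493.57125276,   0.        , 318.06392841],
       [  0.        , 493.57125276, 239.10734083],
       [  0.        ,   0.        ,   1.        ]]), 'position': array([0.19896735, 0.61312317, 0.75096368]), 'attitude': array([ 0.83479639, -0.01917377, -2.55596076])}
top {'K': array([[545.02056082,   0.        , 320.25400384],
       [  0.        , 545.02056082, 240.92836914],
       [  0.        ,   0.        ,   1.        ]]), 'position': array([ 0.44643515, -0.00554156,  0.97251468]), 'attitude': array([ 0.14413035, -0.00999721, -1.56353797])}
{'time_s': 0.1, 'qpos': array([-1.23560189e+00,  3.00428967e-01,  1.52151383e+00, -1.91410871e-05,
        1.32071813e+00, -6.66088036e-02]), 'joint_vel': array([ 4.66715562e-04, -3.42786735e-03, -9.94293402e-04, -8.99241446e-05,
        2.02256692e-03,  1.85682984e-03]), 'tau': array([ 1.33249112e-03, -5.32642865e+01, -3.53285193e+01,  7.09897815e-02,
        2.35075696e-02, -4.98699228e-05]), 'ee_pos': array([ 0.21500251, -0.5059749 ,  0.20493789]), 'eef_rot': array([-3.14052551e+00, -5.26044075e-05,  4.01807963e-01]), 'force': array([0.39665436, 0.93003033, 1.50980043]), 'moment': array([ 0.03076148, -0.00061005,  0.00655733]), 'grip_force': 0.0, 'grip_width': 0.0938146400025818}
```

View pics/scene0.png

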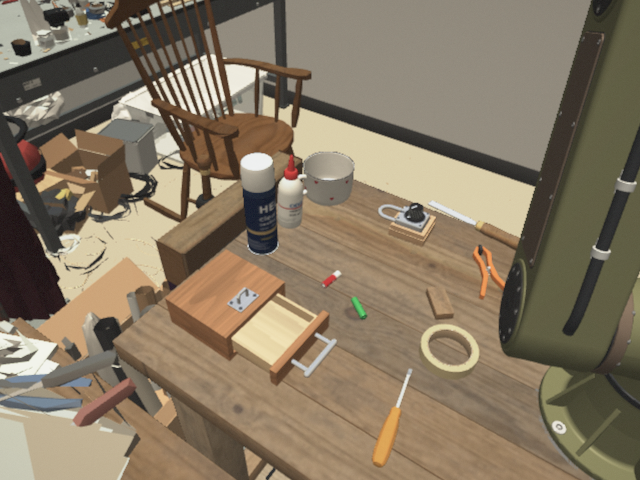

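View pics/top0.png

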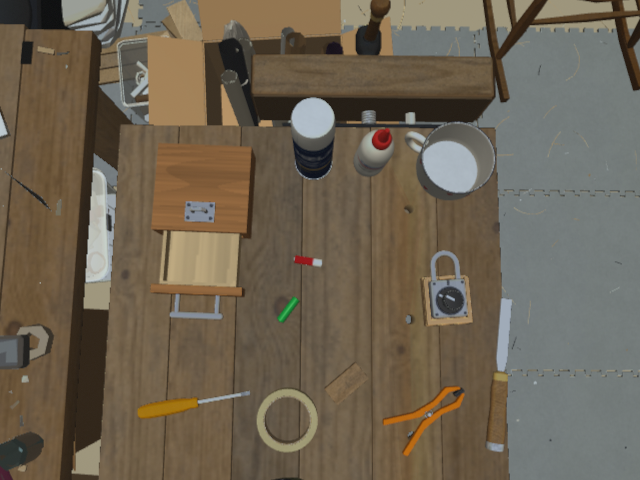

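The top view shows the red/white battery at (308,261), the drawer handle at (197,315), the hasp at (200,211) and the lock in its cradle at (449,297), with the shackle pointing up-image (world +x). The green decoy is at (288,310). Next I measure from these frames.

```bash
cat > m.py <<'E'
from h import *
def load(n):
    c=dict(np.load(f"{n}0.npz"));return c["pixels"],cloud(c),c
def rect(P): 
    r=cv2.minAreaRect(P.astype(np.float32)); return np.round(r[0],4),np.round(r[1],4),round(r[2],1)
if __name__=="__main__":
  for n in("top","scene"):
    im,W,c=load(n); h=cv2.cvtColor(im,cv2.COLOR_RGB2HSV).astype(int)
    X,Y,Z=W[...,0],W[...,1],W[...,2]
    print(n,"bench z",np.nanmedian(Z[(abs(X-.4)<.03)&(abs(Y)<.05)]))
    v,u=np.mgrid[:480,:640]
    bat=((abs(u-308)<25)&(abs(v-261)<18)) if n=="top" else ((abs(u-332)<18)&(abs(v-278)<16))
    m=bat&(Z>.006)&(Z<.03); P=W[m]; print("bat",m.sum(),rect(P[:,:2]),np.nanmax(P[:,2]),np.linalg.svd(P[:,:2]-P[:,:2].mean(0))[2][0])
    mz=lambda lo,hi,x0,x1,y0,y1:(Z>lo)&(Z<hi)&(X>x0)&(X<x1)&(Y>y0)&(Y<y1)
    for k,a in dict(chesttop=(.063,.073,.4,.75,.1,.4),hasp=(.078,.1,.4,.75,.1,.4),handle=(.030,.05,.25,.37,.12,.32),front=(.046,.06,.3,.46,.1,.4),
       knob=(.068,.09,.25,.55,-.4,-.1),body=(.040,.052,.25,.55,-.4,-.1),skirt=(.0505,.056,.25,.55,-.4,-.1),cradle=(.03,.0375,.25,.55,-.4,-.1)).items():
        m=mz(*a); P=W[m]
        if len(P)>5: print(k,len(P),rect(P[:,:2]),"z",np.round(np.percentile(P[:,2],[5,50,95]),4),"min/max",P.min(0).round(3),P.max(0).round(3))
  im,_,_=load("top"); a=cv2.resize(im[240:335,410:485],None,fx=6,fy=6,interpolation=cv2.INTER_CUBIC); cv2.imwrite("pics/lock0.png",a[...,::-1])
E
python3 m.py
```

```text
top bench z 0.0003819834137327449
bat 225 (array([0.552 , 0.0151]), array([0.0651, 0.0154]), 83.1) 0.021088962560887214 [-0.14938469 -0.98877915]
chesttop 7994 (array([0.669 , 0.1886]), array([0.1616, 0.151 ]), 88.1) z [0.066  0.0687 0.0715] min/max [0.591 0.106 0.063] [0.746 0.271 0.073]
hasp 68 (array([0.6263, 0.1887]), array([0.0263, 0.0063]), 86.7) z [0.0816 0.0934 0.0966] min/max [0.623 0.176 0.079] [0.629 0.202 0.098]
front 18 (array([0.4531, 0.1948]), array([0.0758, 0.0062]), 87.7) z [0.0461 0.0465 0.0474] min/max [0.45  0.157 0.046] [0.457 0.233 0.048]
knob 281 (array([ 0.4824, -0.2329]), array([0.0299, 0.0297]), 89.1) z [0.0714 0.0748 0.0778] min/max [ 0.468 -0.248  0.068] [ 0.497 -0.218  0.08 ]
body 955 (array([ 0.5006, -0.2318]), array([0.0935, 0.0606]), 4.6) z [0.0422 0.0465 0.051 ] min/max [ 0.453 -0.265  0.04 ] [ 0.549 -0.202  0.052]
skirt 126 (array([ 0.4866, -0.2349]), array([0.0517, 0.0468]), 7.9) z [0.0507 0.0518 0.0544] min/max [ 0.461 -0.255  0.051] [ 0.515 -0.208  0.056]
cradle 958 (array([ 0.4006, -0.2614]), array([0.3168, 0.0945]), 19.0) z [0.0304 0.0339 0.0369
[... 371 characters left out ...]
.1912]), array([0.0271, 0.0063]), 89.1) z [0.0787 0.0889 0.0944] min/max [0.622 0.178 0.078] [0.629 0.205 0.096]
knob 112 (array([ 0.4814, -0.2306]), array([0.0288, 0.0319]), 34.0) z [0.0686 0.0728 0.0751] min/max [ 0.466 -0.246  0.068] [ 0.498 -0.215  0.077]
body 366 (array([ 0.485 , -0.2313]), array([0.0626, 0.0645]), 3.8) z [0.0413 0.0449 0.0502] min/max [ 0.452 -0.265  0.04 ] [ 0.518 -0.199  0.052]
skirt 39 (array([ 0.4801, -0.2234]), array([0.038 , 0.0251]), 4.9) z [0.0506 0.0524 0.0556] min/max [ 0.462 -0.238  0.051] [ 0.5   -0.211  0.056]
cradle 361 (array([ 0.4047, -0.2481]), array([0.3001, 0.0819]), 15.0) z [0.0305 0.0329 0.0366] min/max [ 0.265 -0.316  0.03 ] [ 0.55  -0.19   0.037]
```

View pics/lock0.png

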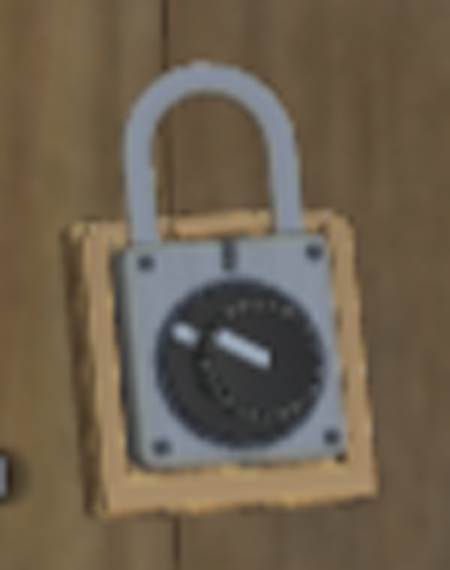

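The close crop shows the index bar at (229,258) and the light rib pointing to (185,333), up and left of the knob centre. That puts the dial roughly 65° counter-clockwise. Next I refine this numerically.

```bash
cat > m2.py <<'E'
from m import *
def ray(c,uv,z):
    K=c["K"];uv=np.atleast_2d(uv).astype(float)
    d=np.stack([(uv[:,0]-K[0][2])/K[0][0],-(uv[:,1]-K[1][2])/K[1][1],-np.ones(len(uv))],-1)@rot(c).T
    p=np.array(c["position"]); return p+d*((z-p[2])/d[:,2])[:,None]
def uvs(m): v,u=np.nonzero(m); return np.stack([u,v],1)
def box(shape,u0,u1,v0,v1):
    m=np.zeros(shape[:2],bool); m[v0:v1,u0:u1]=1; return m
def ax(P): 
    q=P[:,:2]; d=np.linalg.svd(q-q.mean(0))[2][0]; return np.degrees(np.arctan2(d[1],d[0]))
if __name__=="__main__":
  for n,b,hb in(("top",(285,335,245,278),(165,230,308,324)),("scene",(318,348,264,292),(300,345,330,380))):
    im,W,c=load(n); h=cv2.cvtColor(im,cv2.COLOR_RGB2HSV).astype(int); H,S,V=h[...,0],h[...,1],h[...,2]
    m=box(im.shape,*b)&((((H<6)|(H>174))&(S>150)&(V>80))|((S<60)&(V>150)))
    P=ray(c,uvs(m),.010); print(n,"bat",m.sum(),rect(P[:,:2]),ax(P))
    m=box(im.shape,*hb)&(S<70)&(V>100); P=ray(c,uvs(m),.040); print("handle",m.sum(),rect(P[:,:2]),ax(P),P.min(0),P.max(0))
  im,W,c=load("top"); h=cv2.cvtColor(im,cv2.COLOR_RGB2HSV).astype(int); S,V=h[...,1],h[...,2]
  m=box(im.shape,440,462,290,310)&(S<60)&(V>140)&(W[...,2]>.06); P=ray(c,uvs(m),.076); print("rib top",m.sum(),P.mean(0),ax(P))
  m=box(im.shape,436,446,290,300)&(S<60)&(V>140); print("skirt rib",m.sum(),ray(c,uvs(m),.054).mean(0))
  m=box(im.shape,425,465,245,280)&(S<60)&(V>90)&(W[...,2]>.025); P=ray(c,uvs(m),.035); x=P[:,0]
  print("shackle",m.sum(),P.min(0),P.max(0))
  for lo,hi in((.53,.535),(.54,.545)):
    y=P[(x>lo)&(x<hi),1]; print("legs",lo,y.min(),y.max())
  P=ray(c,[[410+229/6,240+258/6]],.047);print("index",P)
  for k,q in dict(bl=(140,465),br=(345,462),tl=(128,243),tr=(328,238)).items(): print(k,ray(c,[[410+q[0]/6,240+q[1]/6]],.046))
  for nm,a in dict(can=(.1,.26,.6,.85,-.05,.09),glue=(.05,.2,.6,.85,-.16,-.06),mug=(.05,.1,.6,.85,-.36,-.17)).items():
    X,Y,Z=W[...,0],W[...,1],W[...,2]; m=(Z>a[0])&(Z<a[1])&(X>a[2])&(X<a[3])&(Y>a[4])&(Y<a[5]); print(nm,W[m].min(0),W[m].max(0))
E
python3 m2.py
```

```text
top bat 184 (array([0.5505, 0.0077]), array([0.0481, 0.0132]), 81.0) -98.73945942857209
handle 421 (array([0.4559, 0.1963]), array([0.0185, 0.0897]), 0.4) -91.32345036968088 [0.44680083 0.15138653 0.04      ] [0.46543056 0.24111466 0.04      ]
scene bat 117 (array([0.5519, 0.0071]), array([0.0566, 0.0158]), 80.8) 83.71388839141953
handle 473 (array([0.4597, 0.1982]), array([0.0435, 0.0914]), 11.9) 95.17401390358425 [0.44564413 0.15026048 0.04      ] [0.48915749 0.24354295 0.04      ]
rib top 21 [ 0.48445365 -0.22752311  0.076     ] -117.08442939158455
skirt rib 13 [ 0.49310446 -0.21300179  0.054     ]
shackle 366 [ 0.51790395 -0.26069518  0.035     ] [ 0.56854555 -0.20409447  0.035     ]
legs 0.53 -0.25423385386023023 -0.20563721017569253
legs 0.54 -0.2545402229327497 -0.20413218247389228
index [[ 0.51041572 -0.23192399  0.047     ]]
bl [[ 0.45211228 -0.2055425   0.046     ]]
br [[ 0.45337057 -0.26336394  0.046     ]]
tl [[ 0.51451343 -0.20353938  0.046     ]]
tr [[ 0.51638853 -0.2605157   0.046     ]]
can [ 0.70125939 -0.03396185  0.10018061] [0.76604788 0.03298952 0.22956726]
glue [ 0.70531212 -0.13387219  0.05006913] [ 0.75984019 -0.07515919  0.18494732]
mug [ 0.65815884 -0.3082822   0.0500415 ] [ 0.78474182 -0.17002335  0.09084234]
```

Emit:
carry_out:
  motion: "0.021 0.0321 -0.006 0 0 3.6 146; 0.021 0.0321 -0.006 0 0 3.6 146; 0.021 0.0321 -0.006 0 0 3.6 146; 0.021 0.0321 -0.006 0 0 3.6 146; 0.021 0.0321 -0.006 0 0 3.6 146; 0.021 0.0321 -0.006 0 0 3.6 146; 0.021 0.0321 -0.006 0 0 3.6 146; 0.021 0.0321 -0.006 0 0 3.6 146; 0.021 0.0321 -0.006 0 0 3.6 146; 0.021 0.0321 -0.006 0 0 3.6 146; 0.021 0.0321 -0.006 0 0 3.6 146; 0.021 0.0321 -0.006 0 0 3.6 146; 0.021 0.0321 -0.006 0 0 3.6 146; 0.021 0.0321 -0.006 0 0 3.6 146; 0.021 0.0321 -0.006 0 0 3.6 146; 0.021 0.0321 -0.006 0 0 3.6 146; 0 0 0 0 0 0 146; 0 0 0 0 0 0 146"
  grip_force: 15

```text
time_s: 1.6
ee_pos: [0.551, 0.0088, 0.1084]
eef_rot: [-3.14, 0.0, 1.41]
force: [-0.0, -0.5, -0.5]
grip_width: 0.0402
grip_force: 0.0
```

Emit:
carry_out:
  motion: "0 -0.001 -0.02 0 0 0 146; 0 0 -0.02 0 0 0 146; 0 0 -0.02 0 0 0 146; 0 0 -0.02 0 0 0 146; 0 0 -0.015 0 0 0 146; 0 0 -0.008 0 0 0 146; 0 0 0 0 0 0 146; 0 0 0 0 0 0 255; 0 0 0 0 0 0 255; 0 0 0 0 0 0 255; 0 0 0 0 0 0 255; 0 0 0 0 0 0 255; 0 0 0.01 0 0 0 255; 0 0 0.02 0 0 0 255; 0 0 0.03 0 0 0 255; 0 0 0.03 0 0 0 255; 0 0 0.01 0 0 0 255"
  grip_force: 15

```text
time_s: 3.02
ee_pos: [0.5526, 0.0064, 0.1113]
eef_rot: [3.136, -0.001, 1.407]
force: [0.9, -0.3, 0.7]
grip_width: 0.0168
grip_force: 15.0
```

Emit:
carry_out:
  motion: "0 0.031 0 0 0 1.2 255; 0 0.031 0 0 0 1.2 255; -0.001 0.031 0 0 0 1.2 255; -0.001 0.031 0 0 0 1.2 255; -0.001 0.031 0 0 0 1.2 255; -0.001 0.031 0 0 0 1.2 255; 0 0 0 0 0 0 255; 0 0 -0.02 0 0 0 255; 0 0 -0.02 0 0 0 255; 0 0 -0.02 0 0 0 255; 0 0 -0.015 0 0 0 255; 0 0 -0.006 0 0 0 255; 0 0 0 0 0 0 255; 0 0 0 0 0 0 255"

```text
time_s: 4.18
ee_pos: [0.547, 0.1921, 0.0253]
eef_rot: [-3.141, 0.0, 1.533]
force: [-0.3, 0.3, -0.0]
grip_width: 0.0163
grip_force: 15.0
```

```bash
python3 - <<'E'
from h import *
im,W,c=snap("scene"); cv2.imwrite("pics/s1.png",cv2.resize(im[220:400,140:380],None,fx=3,fy=3)[...,::-1])
E
```

```text
(no output)
```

View pics/s1.png

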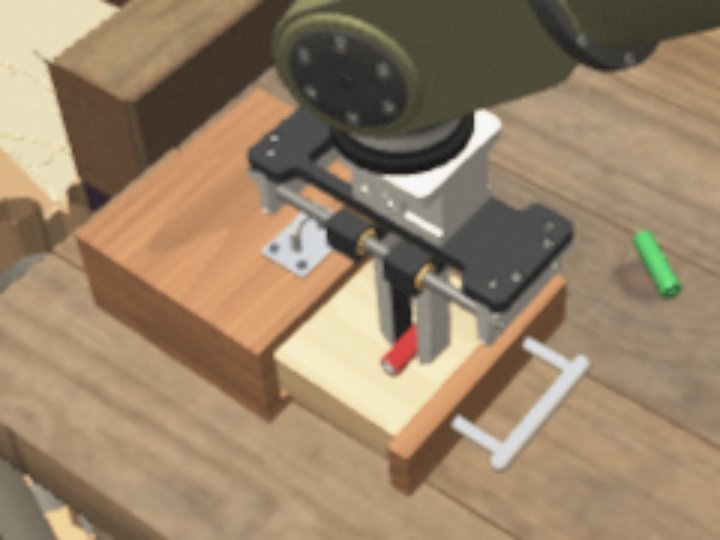

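The battery lies inside the drawer between the fingers, at (400,350) in the crop. I release it and go round in front of the handle.

Emit:
carry_out:
  motion: "0 0 0 0 0 0 160; 0 0 0 0 0 0 160; 0 0 0 0 0 0 160; 0 0 0.015 0 0 0 160; 0 0 0.03 0 0 0 160; 0 0 0.04 0 0 0 160; -0.02 0 0.01 0 0 0 255; -0.035 0.001 0 0 0 0 255; -0.035 0.002 0 0 0 0 255; -0.035 0.001 0 0 0 0 255; -0.007 0 0 0 0 0 255; 0 0 -0.04 0 0 0 255; 0 0 -0.035 0 0 0 255; 0 0 -0.019 0 0 0 255; 0 0 0 0 0 0 255; 0 0 0 0 0 0 255"

```text
time_s: 5.57
ee_pos: [0.4151, 0.1964, 0.0265]
eef_rot: [-3.14, 0.0, 1.533]
force: [-0.4, 0.3, 0.5]
grip_width: 0.0006
grip_force: 0.0
```

Emit:
carry_out:
  motion: "0.01 0 0 0 0 0 255; 0.008 0 0 0 0 0 255; 0.008 0 0 0 0 0 255; 0.008 0 0 0 0 0 255; 0.008 0 0 0 0 0 255; 0.008 -0.001 0 0 0 0 255; 0.008 0 0 0 0 0 255; 0.008 0 0 0 0 0 255; 0.008 0 0 0 0 0 255; 0.008 -0.001 0 0 0 0 255; 0.008 0 0 0 0 0 255; 0.008 0 0 0 0 0 255; 0.006 -0.001 0 0 0 0 255; 0.004 0 0 0 0 0 255; 0.003 0 0 0 0 0 255; 0.003 0 0 0 0 0 255; 0 0 0 0 0 0 255"

```text
time_s: 6.98
ee_pos: [0.5263, 0.1933, 0.0262]
eef_rot: [-3.134, 0.002, 1.533]
force: [-23.0, -2.7, 15.5]
grip_width: 0.0005
grip_force: 11.6
```

Emit:
carry_out:
  motion: "-0.01 0 0 0 0 0 255; -0.03 0 0 0 0 0 255; -0.03 0 0 0 0 0 255; 0 0 0.04 0 0 0 255; 0 0 0.04 0 0 0 255; 0 -0.03 0.02 0 0 -6 255; 0 -0.04 0.01 0 0 -6 200; 0 -0.04 0 0 0 -6 100; 0 -0.04 0 0 0 0 100; 0 -0.04 0 0 0 0 100; 0 -0.04 0 0 0 0 100; 0 -0.04 0 0 0 0 100; 0 -0.04 0 0 0 0 100; 0 -0.04 0 0 0 0 100; 0 0 0 0 0 0 100"

```text
time_s: 8.23
ee_pos: [0.4589, -0.162, 0.1367]
eef_rot: [3.14, 0.001, 1.214]
force: [0.3, 0.5, -0.4]
grip_width: 0.0557
grip_force: 0.0
```

```bash
python3 - <<'E'
from m2 import *
ims=[]
for n,b in(("scene",(130,380,200,400)),("top",(120,370,130,330))):
    im,W,c=snap(n); ims.append(cv2.resize(im[b[2]:b[3],b[0]:b[1]],(400,320)))
    X,Y,Z=W[...,0],W[...,1],W[...,2]
    for nm,a in dict(handle=(.025,.05,.5,.565,.14,.25),gap=(.048,.06,.5,.6,.1,.28)).items():
        m=(Z>a[0])&(Z<a[1])&(X>a[2])&(X<a[3])&(Y>a[4])&(Y<a[5]); print(n,nm,m.sum(),*(rect(W[m][:,:2]) if m.sum()>5 else ()))
    m=(Z>.06)&(Z<.073)&(X>.5)&(X<.8)&(Y>.13)&(Y<.25);print("front edge",np.percentile(X[m],[0,1,2]))
cv2.imwrite("pics/s2.png",np.hstack(ims)[...,::-1])
E
```

```text
scene handle 355 [0.5502 0.194 ] [0.0287 0.0894] 0.2
scene gap 809 [0.5862 0.1934] [0.1582 0.0186] 87.6
front edge [0.59037455 0.59274648 0.59376955]
top handle 416 [0.5513 0.1921] [0.0262 0.0896] 0.2
top gap 864 [0.5702 0.19  ] [0.0552 0.1589] 0.6
front edge [0.58210278 0.59444466 0.59572423]
```

View pics/s2.png

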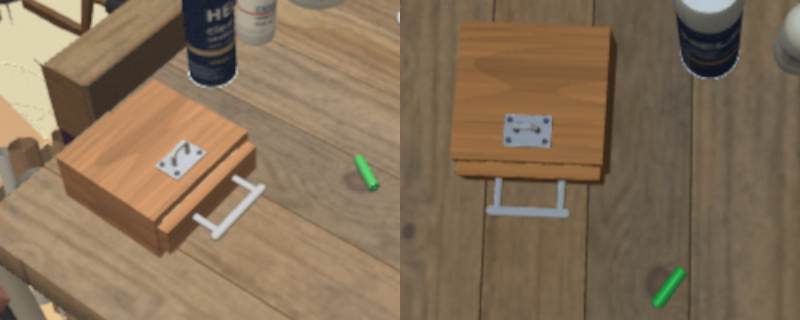

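The drawer front sits flush against the chest in both views, with no gap, and the push ended on a hard stop. Next is the dial.

Emit:
carry_out:
  motion: "0.0118 -0.035 0 0 0 0 100; 0.0118 -0.035 0 0 0 0 100; 0 0 0 0 0 0 100; 0 0 -0.02 0 0 0 100; 0 0 -0.02 0 0 0 100; 0 0 -0.02 0 0 0 100; 0 0 -0.015 0 0 0 100; 0 0 -0.006 0 0 0 100; 0 0 0 0 0 0 100; 0 0 0 0 0 0 255; 0 0 0 0 0 0 255; 0 0 0 0 0 0 255; 0 0 0 0 0 0 255; 0 0 0 0 0 0 255; 0 0 0 0 0 0 255"
  grip_force: 20

```text
time_s: 9.58
ee_pos: [0.4831, -0.2268, 0.0561]
eef_rot: [3.14, 0.0, 1.219]
force: [1.6, 0.1, 5.1]
grip_width: 0.0295
grip_force: 20.0
```

Emit:
carry_out:
  motion: "0 0 0 0 0 0 180; 0 0 0 0 0 0 180; 0 -0.005 0 0 0 0 180; 0 0 0 0 0 0 180; 0 0 0 0 0 0 255; 0 0 0 0 0 0 255; 0 0 0 0 0 0 255; 0 0 0 0 0 0 255"

```text
time_s: 10.25
ee_pos: [0.4827, -0.2308, 0.0556]
eef_rot: [-3.141, -0.001, 1.219]
force: [-0.6, 7.0, 4.5]
grip_width: 0.0296
grip_force: 20.0
```

Emit:
carry_out:
  motion: "0 0 0 0 0 -5 255; 0 0 0 0 0 -5 255; 0 0 0 0 0 -5 255; 0 0 0 0 0 -5 255; 0 0 0 0 0 -5 255; 0 0 0 0 0 -5 255; 0 0 0 0 0 -5 255; 0 0 0 0 0 -5 255; 0 0 0 0 0 -5 255; 0 0 0 0 0 -5 255; 0 0 0 0 0 -5 255; 0 0 0 0 0 -5 255; 0 0 0 0 0 0 255; 0 0 0 0 0 0 255"

```text
time_s: 11.42
ee_pos: [0.4841, -0.2325, 0.0561]
eef_rot: [3.139, -0.003, 0.171]
force: [8.1, -5.0, -1.6]
grip_width: 0.0295
grip_force: 20.0
```

Emit:
carry_out:
  motion: "0 0 0 0 0 0 150; 0 0 0 0 0 0 150; 0 0 0 0 0 0 100; 0 0 0.02 0 0 0 100; 0 0 0.03 0 0 0 100; 0 0 0.04 0 0 0 100; -0.04 0 0.02 0 0 0 100; -0.04 0.03 0 0 0 0 100; -0.02 0.04 0 0 0 0 100; 0 0.04 0 0 0 0 100; 0 0.04 0 0 0 0 100; 0 0 0 0 0 0 40; 0 0 0 0 0 0 40"

```text
time_s: 12.5
ee_pos: [0.3934, -0.0879, 0.1643]
eef_rot: [3.141, -0.0, 0.175]
force: [1.7, -0.7, 0.4]
grip_width: 0.0671
grip_force: 0.0
```

```bash
python3 - <<'E'
from m2 import *
im,W,c=snap("top"); np.savez("top2.npz",**c)
a=cv2.resize(im[240:335,410:485],None,fx=6,fy=6,interpolation=cv2.INTER_CUBIC); cv2.imwrite("pics/lock2.png",a[...,::-1])
X,Y,Z=W[...,0],W[...,1],W[...,2]
h=cv2.cvtColor(im,cv2.COLOR_RGB2HSV).astype(int); S,V=h[...,1],h[...,2]
m=(Z>.065)&(Z<.09)&(X>.45)&(X<.52)&(Y>-.26)&(Y<-.2);print("knob",rect(W[m][:,:2]))
m=m&(S<60)&(V>140); P=ray(c,uvs(m),.076); print("rib top",m.sum(),P.mean(0),ax(P))
print(ctrl.get_obs()["ee_pos"])
E
```

```text
knob (array([ 0.4809, -0.233 ]), array([0.0298, 0.0302]), 84.9)
rib top 18 [ 0.48714491 -0.23304383  0.076     ] 178.31934979837993
[ 0.39346953 -0.08905809  0.16420424]
```

View pics/lock2.png

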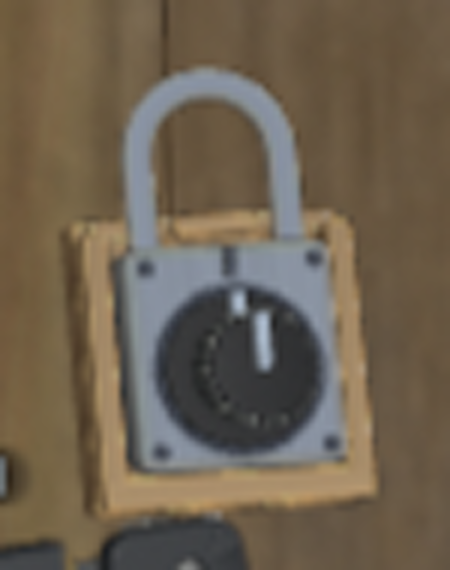

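The rib on the skirt at (238,304) now lines up with the index bar at (231,260). Measured offset is about -2 to -4°, within tolerance. Now the shackle.

Emit:
carry_out:
  motion: "0.0285 -0.0282 0 0 0 -2.5 0; 0.0285 -0.0282 0 0 0 -2.5 0; 0.0285 -0.0282 0 0 0 -2.5 0; 0.0285 -0.0282 0 0 0 0 0; 0.0285 -0.0282 0 0 0 0 0; 0 0 0 0 0 0 0; 0 0 -0.03 0 0 0 0; 0 0 -0.03 0 0 0 0; 0 0 0 0 0 0 0; 0 0 0 0 0 0 0; 0 0 0 0 0 0 0"

```text
time_s: 13.47
ee_pos: [0.5362, -0.2313, 0.1056]
eef_rot: [3.141, -0.001, 0.04]
force: [-0.7, -0.7, 1.1]
grip_width: 0.0943
grip_force: 0.0
```

Emit:
carry_out:
  motion: "0 0.001 -0.03 0 0 0 0; 0 0 -0.03 0 0 0 0; 0 0 -0.02 0 0 0 0; 0 0 -0.01 0 0 0 0; 0 0 0 0 0 0 0; 0 0 0 0 0 0 255; 0 0 0 0 0 0 255; 0 0 0 0 0 0 255; 0 0 0 0 0 0 255; 0 0 0 0 0 0 255; 0 0 0 0 0 0 255; 0 0 0 0 0 0 255"
  grip_force: 40

```text
time_s: 14.47
ee_pos: [0.536, -0.2294, 0.0143]
eef_rot: [3.141, -0.0, 0.04]
force: [0.5, 0.2, 0.4]
grip_width: 0.051
grip_force: 7.0
```

Emit:
carry_out:
  motion: "0 0 0 0 0 0 255; 0 0 0 0 0 0 255; 0.003 0 0 0 0 0 255; 0.003 0 0 0 0 0 255; 0.003 0 0 0 0 0 255; 0.003 0.0005 0 0 0 0 255; 0.003 0 0 0 0 0 255; 0.002 0 0 0 0 0 255; 0 0 0 0 0 0 255; 0 0 0 0 0 0 255"

```text
time_s: 15.3
ee_pos: [0.5533, -0.2288, 0.0141]
eef_rot: [3.142, -0.001, 0.041]
force: [0.7, 2.7, 1.9]
grip_width: 0.0498
grip_force: 40.0
```

Emit:
carry_out:
  motion: "0.0015 0 0 0 0 0 255; 0.0015 0 0 0 0 0 255; 0 0 0 0 0 0 255; 0 0 0 0 0 0 255"

```text
time_s: 15.63
ee_pos: [0.5553, -0.229, 0.0139]
eef_rot: [-3.141, 0.002, 0.04]
force: [-7.0, 1.3, 3.8]
grip_width: 0.0497
grip_force: 39.9
```

Emit:
carry_out:
  motion: "0.0015 0 0 0 0 0 255; 0.001 0 0 0 0 0 255; 0 0 0 0 0 0 255; 0 0 0 0 0 0 255"

```text
time_s: 15.97
ee_pos: [0.5555, -0.2289, 0.013]
eef_rot: [-3.14, 0.007, 0.04]
force: [-20.9, 0.4, 6.5]
grip_width: 0.0495
grip_force: 39.9
```

Emit:
carry_out:
  motion: "-0.002 0 0 0 0 0 255; 0 0 0 0 0 0 130; 0 0 0 0 0 0 60; 0 0 0 0 0 0 0; 0 0 0 0 0 0 0; 0 0 0.02 0 0 0 0; 0 0 0.04 0 0 0 0; 0 0 0.04 0 0 0 0; -0.035 0.02 0.03 0 0 0 0; -0.04 0.04 0 0 0 0 0; -0.04 0.04 0 0 0 0 0; -0.04 0.04 0 0 0 0 0; 0 0 0 0 0 0 0; 0 0 0 0 0 0 0; 0 0 0 0 0 0 0"

```text
time_s: 17.22
ee_pos: [0.44, -0.1243, 0.1396]
eef_rot: [3.141, -0.002, 0.041]
force: [1.2, -0.5, 0.7]
grip_width: 0.094
grip_force: 0.0
```

```bash
python3 - <<'E'
from m2 import *
im,W,c=snap("top"); np.savez("top3.npz",**c)
a=cv2.resize(im[230:335,410:485],None,fx=5,fy=5,interpolation=cv2.INTER_CUBIC); cv2.imwrite("pics/lock3.png",a[...,::-1])
X,Y,Z=W[...,0],W[...,1],W[...,2]
h=cv2.cvtColor(im,cv2.COLOR_RGB2HSV).astype(int); S,V=h[...,1],h[...,2]
m=(Z>.065)&(Z<.09)&(X>.45)&(X<.52)&(Y>-.26)&(Y<-.2);print("knob",rect(W[m][:,:2]))
m=box(im.shape,425,465,235,280)&(S<60)&(V>90)&(Z>.025); P=ray(c,uvs(m),.035); print("shackle",P.min(0),P.max(0))
print(ctrl.get_obs()["ee_pos"])
E
```

```text
knob (array([ 0.4911, -0.2348]), array([0.0271, 0.0157]), 67.0)
shackle [ 0.51791777 -0.2624251   0.035     ] [ 0.58610247 -0.20420768  0.035     ]
[ 0.44010199 -0.12453356  0.13935098]
```

View pics/lock3.png

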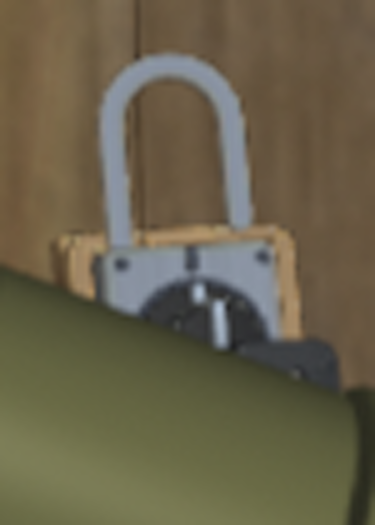

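The shackle is out: the crown moved 17.6 mm including body play, and the free leg end shows at (240,225). The dial still lines up. Next I grip the body above the pocket walls.

Emit:
carry_out:
  motion: "0.0115 -0.027 0 0 0 0 0; 0.0115 -0.027 0 0 0 0 0; 0.0115 -0.027 0 0 0 0 0; 0.0115 -0.0265 0 0 0 0 0; 0 0 0 0 0 0 0; 0 0 -0.03 0 0 0 0; 0 0 -0.03 0 0 0 0; 0 0 -0.025 0 0 0 0; 0 0 -0.01 0 0 0 0; 0 0 0 0 0 0 0; 0 0 0 0 0 0 0; 0 0 0 0 0 0 0"

```text
time_s: 18.27
ee_pos: [0.486, -0.2319, 0.0454]
eef_rot: [3.14, -0.002, 0.04]
force: [0.3, 0.0, -0.0]
grip_width: 0.0939
grip_force: 0.0
```

Emit:
carry_out:
  motion: "0 0 -0.0085 0 0 0 0; 0 0 0 0 0 0 0; 0 0 0 0 0 0 255; 0 0 0 0 0 0 255; 0 0 0 0 0 0 255; 0 0 0 0 0 0 255; 0 0 0 0 0 0 255; 0 0 0 0 0 0 255; 0 0 0 0 0 0 255; 0 0 0 0 0 0 255; 0 0 0 0 0 0 255; 0 0 0 0 0 0 255; 0 0 0 0 0 0 255"
  grip_force: 50

```text
time_s: 19.35
ee_pos: [0.4851, -0.2317, 0.0356]
eef_rot: [3.141, -0.0, 0.041]
force: [-1.5, -5.7, 0.7]
grip_width: 0.0593
grip_force: 50.0
```

Emit:
carry_out:
  motion: "0 0 0.005 0 0 0 255; 0 0 0.008 0 0 0 255; 0 0 0.012 0 0 0 255; 0 0 0.015 0 0 0 255; 0 0 0.015 0 0 0 255; 0 0 0.015 0 0 0 255; 0 0 0.015 0 0 0 255; 0 0 0.015 0 0 0 255; 0 0 0.015 0 0 0 255; 0 0 0.015 0 0 0 255; 0 0 0.008 0 0 0 255; 0 0 0 0 0 0 255"

```text
time_s: 20.35
ee_pos: [0.4855, -0.2313, 0.1749]
eef_rot: [3.141, -0.002, 0.041]
force: [0.9, -0.3, -3.4]
grip_width: 0.0595
grip_force: 49.9
```

```bash
python3 - <<'E'
from m2 import *
im,W,c=snap("scene"); im2,_,_=snap("top")
a=cv2.resize(im[60:300,330:510],(400,533)); b=cv2.resize(im2[220:340,400:490],(400,533)); cv2.imwrite("pics/lift.png",np.hstack([a,b])[...,::-1])
print(ctrl.get_obs())
E
```

```text
{'time_s': 20.45, 'qpos': array([-5.13051380e-01,  3.00601710e-01,  1.59839407e+00,  2.82233937e-04,
        1.24351652e+00,  1.01710396e+00]), 'joint_vel': array([-0.00101491,  0.01360271,  0.00922169, -0.00233563, -0.00236028,
       -0.00057569]), 'tau': array([ 4.47619788e-02, -5.58206069e+01, -3.70322871e+01,  8.71018809e-02,
       -5.66677772e-03,  1.57133181e-03]), 'ee_pos': array([ 0.48480356, -0.23103301,  0.17277967]), 'eef_rot': array([-3.14088182e+00,  6.41767576e-04,  4.05503597e-02]), 'force': array([-0.28776296,  0.36273479, -3.35740524]), 'moment': array([0.02105688, 0.10590068, 0.01847139]), 'grip_force': 49.91358160972595, 'grip_width': 0.05962741184377641}
```

View pics/lift.png

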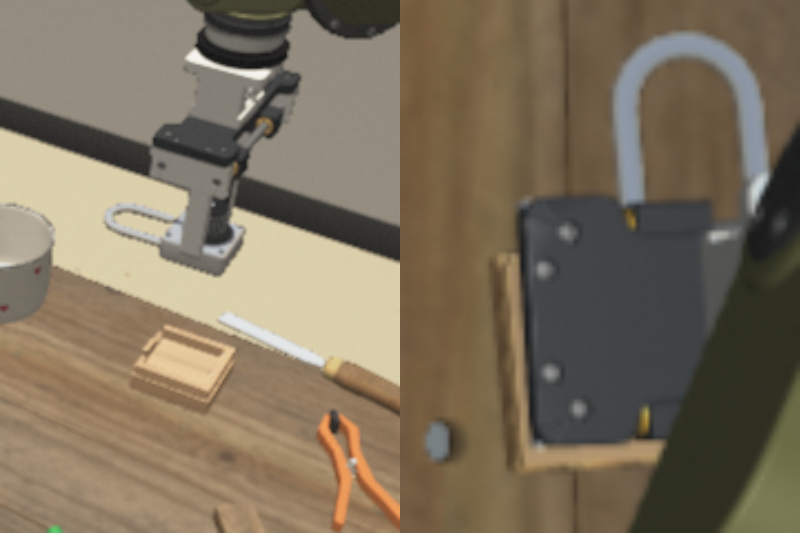

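The lock is held level and clear of the empty cradle, with the shackle out. I move the bow over the hasp.

Emit:
carry_out:
  motion: "0 0.008 0 0 0 0 255; 0 0.015 0 0 0 0 255; 0 0.022 0 0 0 0 255; 0 0.023 0 0 0 0 255; 0.003 0.023 0 0 0 0 255; 0.003 0.023 0 0 0 0 255; 0.003 0.023 0 0 0 0 255; 0.003 0.023 0 0 0 0 255; 0.003 0.023 0 0 0 0 255; 0.003 0.023 0 0 0 0 255; 0.003 0.023 0 0 0 0 255; 0.003 0.023 0 0 0 0 255; 0.003 0.023 0 0 0 0 255; 0.003 0.023 0 0 0 0 255; 0.003 0.023 0 0 0 0 255; 0.003 0.023 0 0 0 0 255; 0.003 0.023 0 0 0 0 255; 0.003 0.023 0 0 0 0 255; 0.002 0.017 0 0 0 0 255; 0.001 0.009 0 0 0 0 255"

```text
time_s: 22.12
ee_pos: [0.5293, 0.1868, 0.1723]
eef_rot: [-3.142, 0.002, 0.042]
force: [-0.2, 0.7, -4.1]
grip_width: 0.0594
grip_force: 49.9
```

Emit:
carry_out:
  motion: "0 0 0 0 0 0 255; 0 0 0 0 0 0 255; 0 0 0 0 0 0 255; 0 0 0 0 0 0 255; 0 0 0 0 0 0 255; 0 0 0 0 0 0 255"

```text
time_s: 22.62
ee_pos: [0.5301, 0.1841, 0.1735]
eef_rot: [3.142, -0.0, 0.04]
force: [-0.1, -0.3, -4.1]
grip_width: 0.0594
grip_force: 49.9
```

```bash
python3 - <<'E'
from m2 import *
ims=[]
for n,b in(("scene",(130,380,150,400)),("top",(120,340,110,330))):
    im,W,c=snap(n); ims.append(cv2.resize(im[b[2]:b[3],b[0]:b[1]],(400,400)))
    X,Y,Z=W[...,0],W[...,1],W[...,2]; h=cv2.cvtColor(im,cv2.COLOR_RGB2HSV).astype(int)
    m=(Z>.145)&(Z<.185)&(X>.575)&(X<.7)&(Y>.13)&(Y<.25)&(h[...,1]<80); print(n,m.sum(),W[m].min(0),W[m].max(0),np.median(W[m],0))
cv2.imwrite("pics/fin.png",np.hstack(ims)[...,::-1]); print(ctrl.get_obs())
E
```

```text
scene 153 [0.57504617 0.19515997 0.16891185] [0.62715589 0.21476681 0.17634696] [0.60162373 0.21029145 0.17254563]
top 244 [0.5872978  0.16186558 0.16931868] [0.63028768 0.19941619 0.17898562] [0.61561364 0.17092491 0.1749386 ]
{'time_s': 22.7167, 'qpos': array([ 2.69380260e-01,  3.51886671e-01,  1.52838973e+00, -3.18814387e-05,
        1.26118458e+00,  1.80011423e+00]), 'joint_vel': array([ 0.00442404,  0.00044899, -0.00037213, -0.00018181, -0.00081394,
        0.00026375]), 'tau': array([-9.51210153e-02, -5.75401211e+01, -3.61015821e+01, -1.25695483e-02,
       -1.20436940e-01, -3.61313047e-03]), 'ee_pos': array([0.53009282, 0.18431468, 0.1735227 ]), 'eef_rot': array([-3.14159229e+00, -1.35126779e-04,  4.00720655e-02]), 'force': array([ 0.47179297,  1.10644785, -3.46936215]), 'moment': array([ 0.04167992,  0.09166898, -0.02834121]), 'grip_force': 49.91357624530792, 'grip_width': 0.05909598183826091}
```

View pics/fin.png

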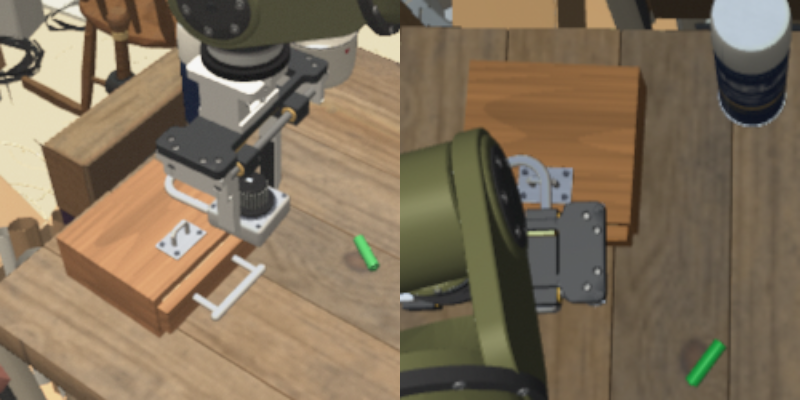

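The bow crown is about (0.624, 0.188) and the hasp is at (0.626, 0.190). The chest is shut and everything is clear. A last 2 mm nudge, then I hand in.

Emit:
carry_out:
  motion: "0.002 0.001 0 0 0 0 255; 0 0 0 0 0 0 255; 0 0 0 0 0 0 255; 0 0 0 0 0 0 255; 0 0 0 0 0 0 255; 0 0 0 0 0 0 255"

```text
time_s: 23.22
ee_pos: [0.532, 0.1857, 0.1734]
eef_rot: [-3.142, 0.0, 0.041]
force: [0.1, 0.3, -4.9]
grip_width: 0.0595
grip_force: 49.9
```

```bash
python3 -c "
from station import ctrl
print(ctrl.hand_in())"
```

```text
the job is handed in; nothing more can be done
None
```

I handed the job in at about 23 s: the battery is in the shut drawer, and the opened lock is held in the air with its bow within a few mm of directly above the hasp loop; no verdict came back.

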